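Set the red valve of the watch-case tester

TASK

On the watch repair bench stand two air testers; the one with the red ball knob has a watch in its clear chamber. Turn the red ball knob clockwise (seen from above) until the white line on its dial points at the green mark, then let go; the ball is smooth and slips unless it is gripped firmly across its widest part. Leave the black ball knob of the other tester and the red watch box as they are.

Things in the scene. Friction and masses are not known exactly. Their poses are not given: they have to be found in the camera images.
- red_knob (a joint): Angle (rad) of the red ball knob, growing clockwise seen from above; 1.6 puts the white line on its dark blue dial disc (80 mm across, top 49 mm above the bench, turns with the ball) at the green mark, which lies 50 mm from the axis along point red_ball's x. Starts at 0.3 to 0.9, range 0 to 2.4, stays where left (no spring, about 0.15 N m to turn).
- red_ball (a point): Centre of the rigid red ball, 40 mm across, polished (friction about 0.35; grip it with some 40 N), on a 16 mm stem, 93 mm above the bench. Axes of its tester (fixed to the bench): z up, x away from the robot, y left, yawed up to 20 degrees. Grey base 130 (x) x 240 (y) x 40 mm high, its middle 60 mm along y from the knob's axis; clear chamber with a gold watch: upright cylinder 80 mm across, 100 mm high, 125 mm along y.
- black_pointer (a point): Outer end of the white line on the dial of the other tester, 38 mm from the axis of its black ball knob. That tester is of the same make and size, its chamber empty; it stands to the left or right of the red one and its knob must not be turned.
- watch_box: Loose octagonal red watch box, 90 mm across the flats and 50 mm high, with a watch on its black top (62 mm high in all), lying beyond the testers as seen from the robot; origin at the centre of its underside.

How it is judged:
By the outcome, as a careful person would: the job done as asked, in the order asked, and still so for the second after the job is handed in, with the robot touching nothing.
It also fails if it takes over 32 s, if anything falls off the work surface, if the arm or the gripper's body presses on something with over 40 N, if the wrist force passes 120 N, or if a joint passes its speed limit or range.

ROBOT

A 6-joint arm with a two-finger parallel gripper is mounted at the origin on the work surface. World frame = base frame: x ahead of the robot, y to its left, z up, the work surface at z = 0. Lengths are in mm, angles in rad, forces in N, time in s.
With the tool pointing down it reaches from about 300 to 775 mm from the base axis. Payload 14.6 kg.
Tool frame: the origin (TCP) lies on the centre line of the jaws, within the pads' length; the fingertips stand 8 mm ahead of it and the grasp point (between the pads) lies 11 mm behind it; z points along the fingers, y is the direction in which the jaws open and shut (so a half turn about z gives the same grasp; the last joint's range is limited). The gripper opens to 94 mm and grips with 3 to 60 N. Pads are 16 mm wide; open, the fingers measure 119 mm over their backs; the gripper's body (75 mm by 177 mm) begins 78 mm behind the grasp point.
Start: joints at [-1.278, 0.3, 1.521, -0, 1.321, -0.067], TCP at [193.64, -514.774, 213.446] pointing down, gripper open.
Joint ranges: [-3.03, 3.03], [-0.79, 2.21], [0.23, 2.52], [-1.04, 4.18], [0, 3.07], [-2.55, 2.55]. Speed limits (rad/s): [2.22, 2.22, 2.57, 3.14, 3.14, 3.14].

INTERFACE

Orientations are given as [roll, pitch, yaw] about the fixed x, y, z axes, in that order (R = Rz(yaw) Ry(pitch) Rx(roll)).
In Python, from cell import read_state, cams, manip gives the robot as it stands.
- The arm moves only by the shell command python3 -m handwheel 'ROWS' [OPENING] [FORCE]. ROWS is JSON, a list of rows, each a list of 4 numbers: the shift along the tool's x, y, z in m, then the turn about the tool's z in degrees. In form: [[dx, dy, dz, turn], ...]. A call has 1 to 5 rows; each row is the pose to reach, as a shift and turn from the pose measured when the call began, along the tool's axes at that moment; what a row does not reach only later rows make up. A row lasts 1/8 s, in which the tool goes at most 62.5 mm and 10.7 degrees, less where a joint would pass 70% of its speed; a pose out of reach is approached as far as the arm can. A call with a gripper value outside its range is refused whole. OPENING is the closure, from 0 (fully open) to 1 (shut), set as the call begins (- or left out, the last holds). The fingers move at their own pace and stop on an object; FORCE is the grip in N (left out, the last holds). Time passes only in rows, so rows that repeat a pose let the fingers close. It gives the time, the measured TCP pose, the force and the opening at its end, in the units of the state.
- read_state(): the state, without advancing time (a new reading comes with each control period).
- cams.camera(name): name is "scene" or "top" or "wrist"; returns the picture (480x640x3 uint8, red, green, blue); there is no depth.
- cams.get_calibration(name): a dict with "vertical_fov" (degrees; the focal length in pixels is half the picture's height over the tangent of half this angle, whatever the lens; pixels are square), "cx", "cy" (the principal point, pixels), "R" (3x3) and "t" (3): a world point X has camera coordinates R X + t. Camera axes: x right, y down, z forward; pixel columns grow to the right and rows downward; lengths in mm; the calibration is good to about 2 mm. The wrist camera is an equidistant fisheye: a pixel r from the principal point sees the ray r / f radians off the axis. A picture is of the moment at which its call begins: read the wrist's pose just before it. get_calibration takes no time and is no camera call; for the wrist camera it gives the pose at the moment of the call.
- manip.sign_off(): hands the job in, once; it reports no verdict.
The state is a dict: "clock": time; "joints": joint angles; "qd": joint speeds; "effort": joint torques, N m; "eef_pos": TCP position; "eef_rot": TCP orientation; "wrist_force": force on the tool from outside, world axes, zero at the start; "moment": the same for the moment, N m; "finger_gap": finger opening in mm.
Only numpy, scipy, OpenCV 4.12 (cv2) and the standard library are available. Lean on these libraries where they do the work, as an engineer would, in place of code of your own. Each camera call takes 0.05 s, during which the arm holds its last target. There are 200 camera calls.

## Working session

There is one attempt and no reset: what is moved stays moved. The work goes in short steps, Python scripts to look and compute and a shell command to move; the robot and the scene stay as the last step left them, time stands still between calls to the robot, and variables do not carry over. Pictures are saved under pics/ and viewed, about 8 in all and at most 12, crops included, and the job is handed in when it is done.

```bash
mkdir -p pics
python3 - <<'E'
from cell import read_state, cams
import cv2,numpy as np
for n in("scene","top"):
    im=cams.camera(n); cv2.imwrite(f"pics/{n}0.png",im[:,:,::-1]); c=cams.get_calibration(n)
    print(n,c)
s=read_state();print(s)
E
```

```text
scene {'vertical_fov': 56.21373347370732, 'cx': 316.16399984260937, 'cy': 238.04331579866115, 'R': array([[ 0.02184932,  0.99970104, -0.01097451],
       [ 0.61245822, -0.02206039, -0.79019508],
       [-0.79020095,  0.0105438 , -0.61275712]]), 't': array([   7.18133685, -362.8288673 , 1382.18322027])}
top {'vertical_fov': 44.37336707365775, 'cx': 321.92380287198864, 'cy': 233.89971105264783, 'R': array([[ 0.02762105, -0.99936527,  0.02249748],
       [-0.98056573, -0.0314609 , -0.19365191],
       [ 0.19423679, -0.01671139, -0.98081232]]), 't': array([-77.95245689, 667.42274646, 996.47969693])}
{'clock': 0.1, 'joints': array([-1.27756543e+00,  3.00411983e-01,  1.52150746e+00, -3.58907509e-05,
        1.32071036e+00, -6.66298161e-02]), 'qd': array([-0.00079528, -0.00081299, -0.00033428,  0.00285192, -0.00042757,
        0.00050005]), 'effort': array([-1.21598998e-03, -5.32650268e+01, -3.53293276e+01,  7.09125982e-02,
        2.34450441e-02, -4.58412785e-05]), 'eef_pos': array([ 193.58688842, -514.56306728,  212.949897  ]), 'eef_rot': array([-3.14055549e+00, -3.43664445e-05,  3.59869595e-01]), 'wrist_force': array([ 0.93880022, -0.63193904, -0.67771436]), 'moment': array([ 0.00403069, -0.05289231,  0.02546719]), 'finger_gap': 94.09263820099272}
```

View pics/top0.png

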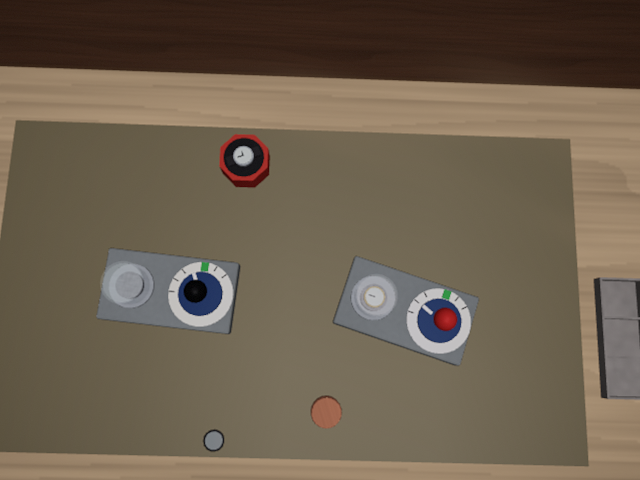

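View pics/scene0.png

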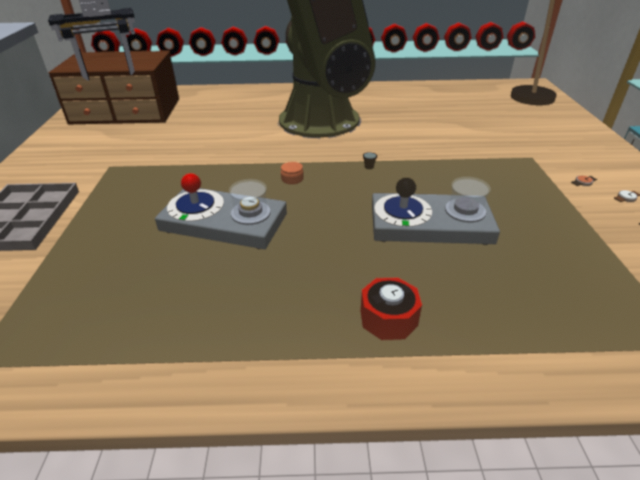

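The top view shows the red ball at about (446,320), its green mark at (447,294) and the white line at (427,309). The black tester is on the left and the box is beyond at (245,160).

```bash
cat > h.py <<'E'
import numpy as np,cv2
from cell import read_state,cams
def ray(c,u,v,fish=False):
    f=240/np.tan(np.radians(c["vertical_fov"]/2)); a=np.array([(u-c["cx"])/f,(v-c["cy"])/f])
    if fish:
        r=np.linalg.norm(a); d=np.r_[a/r*np.sin(r),np.cos(r)]
    else: d=np.r_[a,1]
    R=np.array(c["R"]); return -R.T@np.array(c["t"]), R.T@d
def plane(c,u,v,z,fish=False):
    o,d=ray(c,u,v,fish); return o+d*(z-o[2])/d[2]
def blobs(m,amin=5):
    n,l,s,ce=cv2.connectedComponentsWithStats(m.astype(np.uint8))
    return [(int(s[i,4]),ce[i].round(2),s[i,:4]) for i in range(1,n) if s[i,4]>=amin]
E
python3 - <<'E'
from h import *
for n in("top","scene"):
    im=cv2.imread(f"pics/{n}0.png").astype(int); b,g,r=im[...,0],im[...,1],im[...,2]; c=cams.get_calibration(n)
    print(n)
    for nm,m,z in(("red",(r>90)&(g<40)&(b<50),93),("green",(g>90)&(r<60)&(b<90),45)):
        for a,ce,bb in blobs(m,8): print(nm,a,ce,bb,plane(c,*ce,z).round(1))
    # disc interior of red tester
    blue=(b>r+35)&(b>60)&(r<50)
    for a,ce,bb in blobs(blue,100): print("blue",a,ce,bb,plane(c,*ce,49).round(1))
c=cams.get_calibration("top")
for p in((427,309),(423,306),(432,313)): print(p,plane(c,*p,49).round(1))
print("chamber",plane(c,375,297,45))
im=cv2.imread("pics/top0.png")[270:370,330:490]; cv2.imwrite("pics/c.png",cv2.resize(im,None,fx=5,fy=5,interpolation=cv2.INTER_CUBIC))
E
```

```text
top
red 21 [230.67 143.33] [224 138  17  15] [825.7 112.   93. ]
red 23 [266.57 161.61] [262 152   7  21] [793.4  45.7  93. ]
red 19 [224.89 163.  ] [223 154   8  19] [788.2 120.2  93. ]
red 43 [240.53 177.37] [221 168  40  13] [762.4  90.7  93. ]
red 9 [243. 176.] [239 176   9   1] [765.1  86.5  93. ]
red 368 [445.39 318.88] [435 308  22  23] [ 522.1 -273.8   93. ]
green 49 [204.51 266.37] [201 263   8   8] [606.8 152.9  45. ]
green 50 [446.26 294.22] [443 290   8   9] [ 569.4 -287.    45. ]
blue 996 [202.16 295.25] [179 273  43  42] [554.1 152.9  49. ]
blue 923 [436.57 321.8 ] [418 299  43  43] [ 519.1 -268.    49. ]
scene
red 78 [453.29  28.37] [445  23  23  15] [-705.7  585.9   93. ]
red 85 [484.61  28.22] [477  23  22  14] [-699.1  716.    93. ]
red 82 [515.66  27.9 ] [509  22  18  15] [-695.5  845.6   93. ]
red 70 [390.57  28.97] [382  25  22  13] [-713.8  322.9   93. ]
red 74 [421.93  28.72] [414  24  22  14] [-708.9  454.4   93. ]
red 60 [235.62  30.75] [224  27  22  10] [-728.9 -330.5   93. ]
red 57 [266.44  29.77] [257  27  20   9] [-736.6 -200.9   93. ]
red 59 [141.81  33.39] [135  29  15  11] [-711.3 -720.2   93. ]
red 69 [171.86  32.22] [159  29  22  10] [-722.4 -597.4   93. ]
red 63 [203.21  31.48] [191  28  23  10] [-725.9 -466.5   93. ]
red 61 [109.74  34.08] [102  30  15  11] [-709.  -852.9   93. ]
red 214 [189.93 181.41] [182 174  18  16] [ 514.  -274.8   93. ]
red 674 [389.96 304.35] [362 279  58  42] [869.3  79.8  93. ]
green 19 [183.16 216.74] [180 215   7   5] [ 570.4 -285.9   45. ]
green 19 [404.89 222.58] [403 221   5   4] [606.7 153.2  45. ]
blue 395 [193.41 202.86] [177 193  36  20] [ 526.5 -273.2   49. ]
blue 260 [395.5 208.2] [385 198  25  20] [562.1 141.7  49. ]
blue 131 [414.37 206.5 ] [407 199  14  17] [557.4 180.9  49. ]
(427, 309) [ 541.4 -250.9   49. ]
(423, 306) [ 546.5 -243.7   49. ]
(432, 313) [ 534.5 -259.9   49. ]
chamber [ 560.48743532 -157.50678384   45.        ]
```

View pics/c.png

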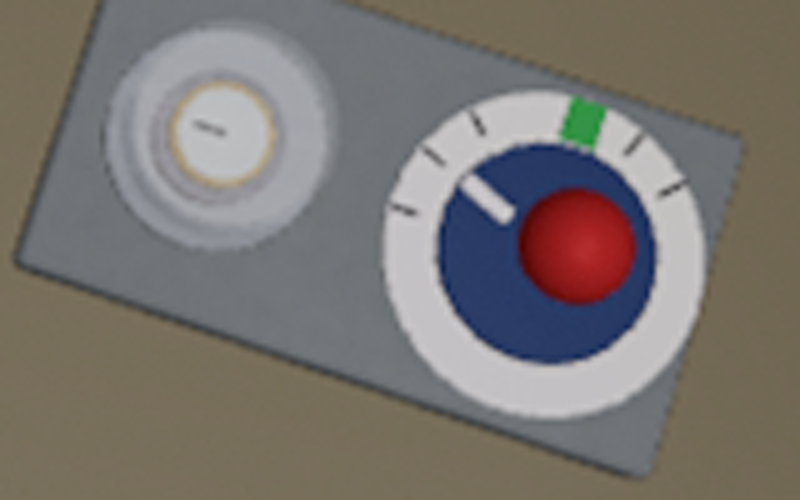

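```bash
cat >> h.py <<'E'
def tri(a):
    A=np.zeros((3,3));B=np.zeros(3)
    for o,d in a:
        d=d/np.linalg.norm(d);P=np.eye(3)-np.outer(d,d);A+=P;B+=P@o
    return np.linalg.solve(A,B)
def togo(p):
    from scipy.spatial.transform import Rotation as Ro
    s=read_state(); return Ro.from_euler("xyz",s["eef_rot"]).as_matrix().T@(np.array(p)-s["eef_pos"])
E
python3 - <<'E'
from h import *
t=cams.get_calibration("top");s=cams.get_calibration("scene")
# ball centres from bounding boxes
b=tri([ray(t,445.5,319.2),ray(s,190.5,181.8)]); print("ball",b)
ax=plane(t,439.3,320.6,49);print("disc",ax)
g=plane(t,446.26,294.22,45)
for c in(b,ax):
    y=np.degrees(np.arctan2(g[1]-c[1],g[0]-c[0]));print("yaw",y)
    for p in((423,306),):
        q=plane(t,*p,49);print("to turn",np.degrees(np.arctan2(q[1]-c[1],q[0]-c[0]))-y)
print(togo([520.5,-273,200]))
E
```

```text
ball [ 521.27629862 -272.39588088   96.43675042]
disc [ 521.33376576 -272.89446125   49.        ]
yaw -16.877957364204317
to turn 65.50248988154823
yaw -16.35088522969901
to turn 65.52961341249306
[ 391.03847463 -110.95253102   13.07841905]
```

```bash
python3 -m handwheel '[[0.04,-0.011,0,0],[0.09,-0.025,0,0],[0.14,-0.04,0,0],[0.19,-0.054,0,0],[0.24,-0.068,0,0]]' 0 40; python3 -m handwheel '[[0.05,-0.014,0,0],[0.1,-0.028,0,0],[0.14,-0.04,0,0],[0.16,-0.045,0,0],[0.16,-0.045,0,0]]'
python3 - <<'E'
from h import *
c=cams.get_calibration("wrist");im=cams.camera("wrist");cv2.imwrite("pics/w1.png",im[:,:,::-1])
print(togo([521.3,-272.8,82]),read_state()["joints"],read_state()["clock"])
im=im.astype(int);r,g,b=im[...,0],im[...,1],im[...,2]
for nm,m,z in(("red",(r>90)&(g<50)&(b<60),93),("green",(g>90)&(r<60)&(b<90),45),("blue",(b>r+35)&(b>60)&(r<60),49)):
    for a,ce,bb in blobs(m,60): print(nm,a,ce,bb,plane(c,*ce,z,True).round(1))
E
```

```text
clock: 0.72
eef_pos: [395.4, -365.2, 212.9]
eef_rot: [-3.14, 0.0, 0.36]
wrist_force: [0.3, -0.9, 0.0]
finger_gap: 93.8
clock: 1.35
eef_pos: [529.5, -266.5, 212.4]
eef_rot: [-3.14, 0.001, 0.361]
wrist_force: [0.5, -0.0, 0.1]
finger_gap: 93.5
[ -8.95113495   2.85352299 130.59287586] [-5.29849353e-01  3.96674392e-01  1.39333419e+00  5.80620292e-04
  1.35329698e+00  6.80965161e-01] 1.4
red 1683 [328.28 251.85] [305 230  47  45] [ 519.5 -273.    93. ]
green 73 [18.79 49.86] [15 44  9 13] [606.1 150.4  45. ]
green 214 [360.68 194.63] [351 185  20  20] [ 568.5 -286.8   45. ]
blue 1002 [10.58 87.22] [ 0 58 23 62] [560.5 140.7  49. ]
blue 3169 [328.25 228.73] [286 196  84  81] [ 528.8 -269.9   49. ]
```

View pics/w1.png

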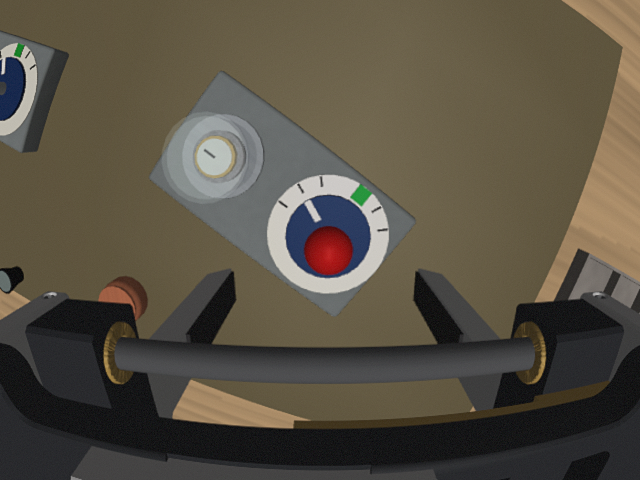

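The wrist view agrees: ball at (328,252), green mark at (361,195), line near (312,211), and the fingers straddle it clear of the chamber. Next I descend over the ball.

```bash
python3 -m handwheel '[[-0.009,0.003,0.03,0],[-0.01,0.003,0.07,0],[-0.01,0.003,0.11,0],[-0.01,0.003,0.13,0],[-0.01,0.003,0.13,0]]' 0 45; python3 -m handwheel '[[0,0,0,0]]'
python3 - <<'E'
from h import *
print(togo([520.5,-273,82]))
im=cv2.imread("pics/w1.png")[170:300,255:405];cv2.imwrite("pics/w1c.png",cv2.resize(im,None,fx=5,fy=5,interpolation=cv2.INTER_CUBIC))
E
```

```text
clock: 2.02
eef_pos: [518.8, -274.1, 81.6]
eef_rot: [-3.138, 0.002, 0.358]
wrist_force: [-0.2, -0.1, 0.5]
finger_gap: 94.1
clock: 2.15
eef_pos: [518.7, -275.1, 82.8]
eef_rot: [-3.139, 0.001, 0.357]
wrist_force: [-0.6, 0.7, 0.2]
finger_gap: 94.1
[ 2.41863884 -1.29517102  0.83378252]
```

View pics/w1c.png

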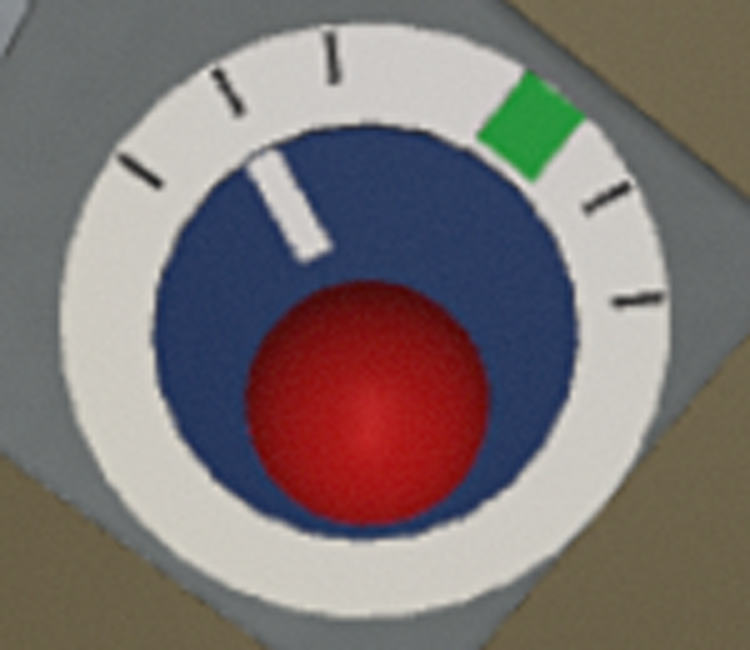

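```bash
python3 -m handwheel '[[0.002,-0.001,0.001,0],[0.002,-0.001,0.001,0]]' 0 45; python3 -m handwheel '[[0,0,0,0],[0,0,0,0],[0,0,0,0],[0,0,0,0],[0,0,0,0]]' 1 45;python3 -m handwheel '[[0,0,0,0],[0,0,0,0],[0,0,0,0]]' 1 45; python3 -c "
from h import *
print(togo([520.5,-273,82]))"
```

```text
clock: 2.4
eef_pos: [520.5, -273.6, 82.6]
eef_rot: [-3.14, 0.001, 0.357]
wrist_force: [-0.2, 0.5, 0.3]
finger_gap: 93.7
clock: 3.02
eef_pos: [520.5, -273.6, 82.6]
eef_rot: [-3.14, 0.001, 0.357]
wrist_force: [0.4, 0.0, 0.6]
finger_gap: 47.4
clock: 3.4
eef_pos: [520.3, -273.1, 82.5]
eef_rot: [-3.139, 0.001, 0.357]
wrist_force: [-2.0, 5.3, 2.7]
finger_gap: 38.5
[ 0.17929779 -0.03748755  0.54678998]
```

```bash
python3 -m handwheel '[[0,0,0,4],[0,0,0,10],[0,0,0,17],[0,0,0,24],[0,0,0,31]]' 1 45; python3 -c "
from h import *
print(read_state()['moment'],read_state()['joints'],togo([520.5,-273,82]))
c=cams.get_calibration('wrist');im=cams.camera('wrist');cv2.imwrite('pics/w2.png',im[:,:,::-1])"
```

```text
clock: 4.03
eef_pos: [520.3, -273.2, 82.6]
eef_rot: [-3.14, 0.002, -0.187]
wrist_force: [-0.8, 0.8, 1.5]
finger_gap: 38.2
[0.19457173 0.16317098 0.20311302] [-5.46008701e-01  5.18289526e-01  1.53667038e+00  5.04651323e-04
  1.08915326e+00  1.21188807e+00] [ 0.15986776 -0.21865867  0.55850327]
```

View pics/w2.png

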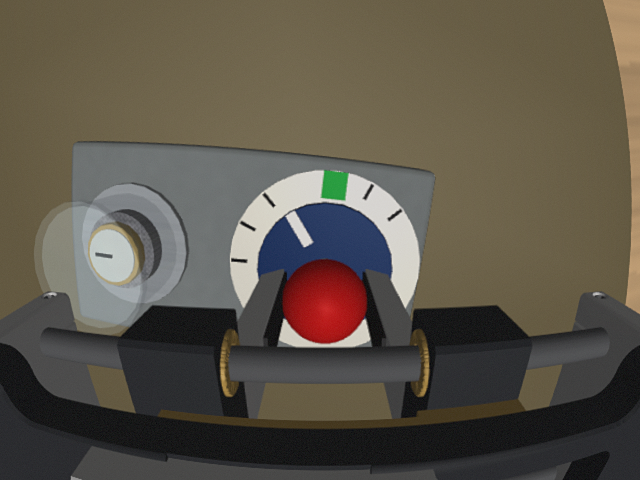

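The ball turns with the gripper: the line at (291,214)–(308,244) has kept its direction in the tool frame, and the green mark has moved to (335,185). I'll measure the remaining angle on the bench plane.

```bash
cat > ang.py <<'E'
from h import *
import sys
def meas(save=None):
    # arm holds still, so one calibration serves
    c=cams.get_calibration("wrist");im=cams.camera("wrist")
    if save: cv2.imwrite(save,im[:,:,::-1])
    im=im.astype(int);r,g,b=im[...,0],im[...,1],im[...,2]
    green=max((x for x in blobs((g>90)&(r<60)&(b<90),60)),key=lambda x:x[0])
    G=plane(c,*green[1],45,True)
    # world radial: white pixels with 20<radius<37 of the axis on the dial plane
    vs,us=np.nonzero((r>150)&(g>150)&(b>150)); P=np.array([plane(c,u,v,49,True) for u,v in zip(us,vs)])[:,:2]
    A=np.array([521.,-272.9]); d=P-A; rr=np.hypot(*d.T)
    k=(rr>21)&(rr<36); d=d[k]; px=np.c_[us,vs][k]
    gy=np.arctan2(*(G[:2]-A)[::-1])
    a=np.degrees(np.arctan2(d[:,1],d[:,0])-gy)
    print("green",G.round(1),"yaw",np.degrees(gy).round(2),"n",len(a),"mean rest",a.mean().round(2),"sd",a.std().round(2),"px",px.mean(0),"mean pt",(d.mean(0)+A).round(1))
    q=d-d.mean(0);w=np.linalg.svd(q,full_matrices=False)[2][0]; w*=np.sign(w@d.mean(0))
    print("line dir rest",np.degrees(np.arctan2(w[1],w[0])-gy).round(2))
meas(sys.argv[1] if len(sys.argv)>1 else None)
E
python3 ang.py
```

```text
green [ 568.5 -287.    45. ] yaw -16.52 n 278 mean rest 36.31 sd 3.63 px [299.34172662 229.36330935] mean pt [ 547.9 -263.3]
line dir rest 34.5
```

```bash
python3 -m handwheel '[[0,0,0,6],[0,0,0,13],[0,0,0,20],[0,0,0,27],[0,0,0,32]]' 1 45;python3 -m handwheel '[[0,0,0,0]]' 1 45; python3 ang.py pics/w3.png
```

```text
clock: 4.75
eef_pos: [520.2, -273.3, 82.6]
eef_rot: [3.141, 0.003, -0.744]
wrist_force: [-1.0, -0.0, 1.1]
finger_gap: 38.7
clock: 4.88
eef_pos: [520.2, -273.3, 82.6]
eef_rot: [3.141, 0.003, -0.741]
wrist_force: [-1.3, 2.0, 0.9]
finger_gap: 38.4
green [ 568.3 -287.4   45. ] yaw -17.11 n 280 mean rest 5.2 sd 3.69 px [299.22142857 228.89285714] mean pt [ 548.8 -278.8]
line dir rest 3.71
```

View pics/w3.png

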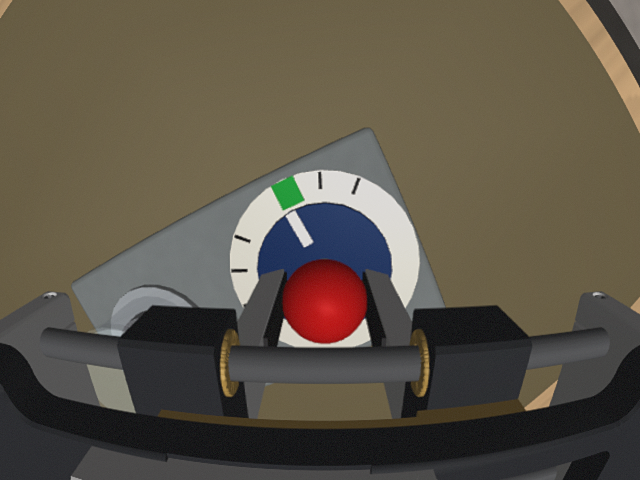

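The line at (299,229) now points just left of the green mark at (288,192), with about 4–5° left.

```bash
python3 -m handwheel '[[0,0,0,2],[0,0,0,4.5],[0,0,0,4.5]]' 1 45; python3 ang.py
python3 - <<'E'
from h import *
c=cams.get_calibration("top");im=cams.camera("top");cv2.imwrite("pics/t4.png",im[:,:,::-1])
E
```

```text
clock: 5.3
eef_pos: [520.2, -273.3, 82.6]
eef_rot: [3.141, 0.003, -0.818]
wrist_force: [-1.5, 1.0, 0.4]
finger_gap: 38.5
green [ 568.2 -287.4   45. ] yaw -17.12 n 281 mean rest 0.84 sd 3.69 px [299.06049822 228.75088968] mean pt [ 548.4 -280.9]
line dir rest -0.84
```

Both estimates are now within 1°. I'll open, rise and check with nothing in the way.

```bash
python3 -m handwheel '[[0,0,0,0],[0,0,0,0],[0,0,0,0],[0,0,0,0],[0,0,0,0]]' 0 45; python3 -m handwheel '[[0,0,0,0],[0,0,-0.03,0],[0,0,-0.07,0],[0,0,-0.11,0],[0,0,-0.11,0]]'; python3 -m handwheel '[[-0.02,0,-0.03,0],[-0.04,0,-0.05,0],[-0.04,0,-0.05,0]]'; python3 ang.py pics/w5.png
```

```text
clock: 6.02
eef_pos: [520.2, -273.3, 82.5]
eef_rot: [3.141, 0.003, -0.817]
wrist_force: [0.4, 0.2, 0.7]
finger_gap: 84.8
clock: 6.65
eef_pos: [521.4, -274.1, 195.7]
eef_rot: [-3.14, -0.003, -0.817]
wrist_force: [0.3, -0.2, -1.1]
finger_gap: 94.2
clock: 7.02
eef_pos: [493.9, -244.6, 246.1]
eef_rot: [-3.14, -0.004, -0.817]
wrist_force: [-0.1, -0.2, -0.7]
finger_gap: 94.1
green [ 568.1 -287.2   45. ] yaw -16.94 n 90 mean rest 0.22 sd 3.52 px [310.8        156.37777778] mean pt [ 548.3 -281.1]
line dir rest -1.85
```

Run:
```python
import cv2
im=cv2.imread("pics/w5.png");cv2.imwrite("pics/w5c.png",cv2.resize(im[80:300,200:460],None,fx=2.5,fy=2.5,interpolation=cv2.INTER_CUBIC))
```

```text
(no output)
```

View pics/w5c.png

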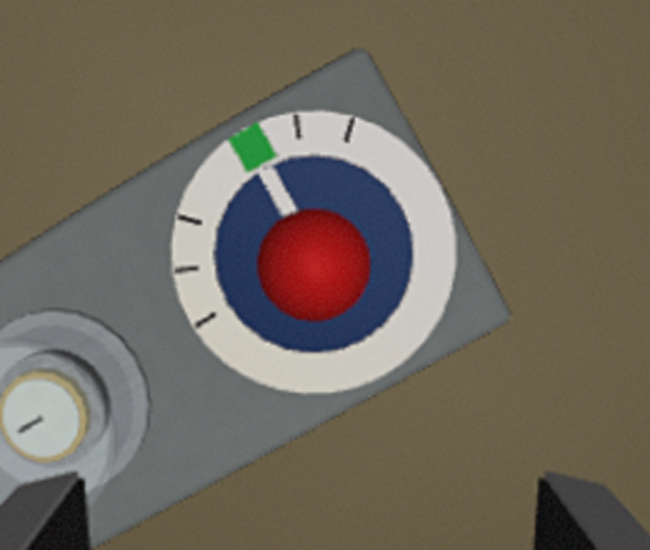

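The crop shows the line's outer end at (265,168) and the green mark at (253,147). Seen from the disc centre (314,253), both lie at 30°. I'll check that the other objects haven't moved, then hand in.

Run:
```python
from h import *
from cell import manip
a=cv2.imread("pics/top0.png");b=cams.camera("top")[:,:,::-1]
d=cv2.absdiff(a,np.ascontiguousarray(b)).max(2)
print("black",d[240:340,90:245].max(),"box",d[125:195,210:280].max())
s=read_state();print(s["clock"],s["wrist_force"],s["finger_gap"]);print(manip.sign_off())
```

```text
black 9 box 9
7.125 [-0.49076246 -0.44061985 -0.61147331] 94.28609172700835
the job is handed in; nothing more can be done
None
```

The red ball knob is turned clockwise about 67° so the white line on its dial points at the green mark. I gripped the ball across its widest part at 45 N, let go, raised the arm clear and handed the job in at about 7 s.

- **Line against the mark:** after letting go, the line's mean position was 0.2° from the green mark. Reading pixels off the picture, both lay at 30° from the dial centre. A fit to the line's own direction gave −1.9°, which I put down to the few pixels in the fit (90).
- **Black knob and watch box:** the top view shows no change at either (pixel difference at most 9, noise level).
- **Robot at hand-in:** the gripper was open and touching nothing. Wrist force was below 1 N per axis then and at most about 5 N in any reading before.

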